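Set out the jam corner on the serving board

ROBOT

A 7-joint arm with a two-finger parallel gripper is mounted at the origin on a cart in front of the work surface, level with it; the furniture and walls round the work are solid. World frame = base frame: x ahead of the robot, y to its left, z up, the work surface at z = 0. Lengths are in mm, angles in rad, forces in N, time in s.
With the tool pointing down it reaches from about 350 to 900 mm from the base axis. Payload 7.2 kg.
Tool frame: the origin (TCP) lies at the centre of the arm's flange, where the gripper is bolted on; the fingertips stand 182 mm ahead of it and the grasp point (between the pads) lies 163 mm ahead of it; z points along the fingers, y is the line along which they close (so a half turn about z gives the same grasp; the last joint's range is limited). The gripper opens to 88 mm and grips with 3 to 60 N. Pads are 20 mm wide; open, the fingers measure 115 mm over their backs; the gripper's body (75 mm by 178 mm) begins 61 mm behind the grasp point.
Start: joints at [1.243, 0.411, -0.013, 1.596, 0.006, 1.134, -0.082], TCP at [160.541, -604.028, 404.653] pointing down, gripper open.
Joint ranges: [-2.95, 2.95], [-0.29, 1.99], [-1.47, 1.44], [0.14, 2.54], [-1.03, 4.17], [0.13, 1.85], [-2.86, 2.86]. Speed limits (rad/s): [2.39, 2.39, 3.01, 3.01, 3.14, 3.14, 3.14].

INTERFACE

Orientations are given as a unit quaternion [w, x, y, z].
In Python, from plant import env, imaging gives the robot as it stands.
- The arm moves only by the tool play_rows, never from a script. Its argument "increments" is one flat list of numbers, 7 for each row, row after row: the turn, a rotation vector about the tool's x, y, z in degrees, then the shift along the tool's x, y, z in m, then the opening, from 0 (shut) to 1 (fully open). In form: [ax, ay, az, tx, ty, tz, claw, ax, ay, az, tx, ty, tz, claw, ...]. A call has 1 to 5 rows; each row shifts and turns the commanded pose from where the row before left it, along the tool's axes as they then stand; what a row does not reach is not made up. A row lasts 1/10 s, in which the tool goes at most 50 mm and 8.59 degrees, less where a joint would pass 70% of its speed; a pose out of reach is approached as far as the arm can. A call is refused whole if a number of a shift passes 0.05 or a number of a turn 8.59, either way. A call with a gripper value outside its range is refused whole. The fingers move at their own pace and stop on an object; "force" is the grip in N (left out, the last holds). Time passes only in rows, so rows that do not move let the fingers close. It gives the time, the measured TCP pose, the force, the opening and the grip force at its end, in the units of the state.
- env.state(): the state, without advancing time (a new reading comes with each control period).
- imaging.get_image(name): name is "scene" or "top"; returns (picture, depth): 384x512x3 uint8, red, green, blue; 384x512 float32, mm along the optical axis (not along the pixel's ray), 0 where there is no reading.
- imaging.get_calibration(name): a dict with "K" (3x3 intrinsics, pixels), "R" (3x3) and "t" (3): a world point X has camera coordinates R X + t. Camera axes: x right, y down, z forward; pixel columns grow to the right and rows downward; lengths in mm; the calibration is good to about 2 mm. A picture is of the moment at which its call begins. get_calibration takes no time and is no camera call.
- env.finish_job(): hands the job in; it is judged then, once.
The state is a dict: "time_s": time; "qpos": joint angles; "qvel": joint speeds; "joint_efforts": joint torques, N m; "eef_pos": TCP position; "ee_rot": TCP orientation; "ft_force": force on the tool from outside, world axes, zero at the start; "ft_torque": the same for the moment, N m; "grip_width": finger opening in mm; "gripper_force": force on a finger pad.
Only numpy, scipy, OpenCV 4.12 (cv2) and the standard library are available. Lean on these libraries where they do the work, as an engineer would, in place of code of your own. Each camera call takes 0.05 s, during which the arm holds its last target. There are 200 camera calls.

TASK

Set out the jam corner on the wooden board: the orange jam centred on the white coaster, the red jam centred on the dark slate coaster with the purple jam stacked squarely on top of it, and the white sugar shaker from the near part of the counter on the board in line with the two coasters, midway between them. The orange jar was left on the slate coaster, so it has to make way first. Everything stands upright and released at the end; tip nothing over, and leave the bun, the timer and the bell where they are.

Things in the scene. Friction and masses are not known exactly. Their poses are not given: they have to be found in the camera images.
- orange_jar: small preserve jar, orange jam, cream label, white-grey lid with a round orange sticker, 59 mm diameter, 66 mm tall, about 0.19 kg, flat lid; origin at the centre of its underside, z up. Upright at the start on the slate coaster. Grasp it round the body or lid from above.
- red_jar: small preserve jar, bright red jam, cream label, gold lid with a round red sticker, 59 mm diameter, 66 mm tall, about 0.19 kg, flat lid; origin at the centre of its underside, z up. Upright at the start on the counter. Grasp it round the body or lid from above.
- purple_jar: small preserve jar, dark purple jam, cream label, gold lid with a round dark purple sticker, 59 mm diameter, 66 mm tall, about 0.19 kg, flat lid; origin at the centre of its underside, z up. Upright at the start on the counter. Grasp it round the body or lid from above.
- shaker: white sugar shaker with a small spout on top, largest diameter 60 mm, 122 mm tall, about 0.25 kg; origin at the centre of its underside, z up. Stands on the counter at the start; grasp it round the body from above, about 75 mm above its foot (at most 60 mm wide). It is the one in the near part of the counter with the jars, not one of the pair of shakers far behind at the back.
- board: fixed light wooden serving board with dark ends, 110 x 312 x 12 mm (x, y, z); origin at the centre of its underside, its y axis runs along the length, through both coasters, its top is 12 mm up. The two coasters lie on it 110 mm either side of its centre, so its centre is the midway spot.
- slate_coaster: fixed dark slate-grey round coaster on the board, 84 mm diameter, 8 mm thick, flat top; origin at the centre of its underside (12 mm above the counter). May be at either end of the board.
- white_coaster: fixed white round coaster on the board, 84 mm diameter, 8 mm thick, flat top; origin at the centre of its underside (12 mm above the counter). At the other end of the board.
- bun: brown round bun on the counter, 72 x 77 x 66 mm, loose; origin at the centre of its underside. Bystander.
- timer: cream wind-up kitchen timer, 66 mm diameter, 60 mm tall, loose; origin at the centre of its underside. Bystander.
- bell: brass-domed counter bell on a black foot, 84 mm diameter, 63 mm tall, loose; origin at the centre of its underside. Bystander.
There are look-alikes about, which are no part of the job. Leave any blue or green look-alike of the orange_jar alone.

How it is judged:
By the outcome, as a careful person would: the job done as asked, in the order asked, and still so for the second after the job is handed in, with the robot touching nothing.
It also fails if it takes over 112 s, if anything falls off the work surface, if the arm or the gripper's body presses on something with over 40 N, if the wrist force passes 120 N, or if a joint passes its speed limit or range.

## Working session

There is one attempt and no reset: what is moved stays moved. The work goes in short steps, Python scripts to look and compute and a tool call to move; the robot and the scene stay as the last step left them, time stands still between calls to the robot, and variables do not carry over. Pictures are saved under pics/ and viewed, at most 14 in all, crops included, and the job is handed in when it is done.

Besides the shell and the picture viewer there is one more tool, called after "Call:" by a JSON object that holds its "op" and its "data". play_rows: Moves the arm, as the interface text tells. Its arguments: {"type":"object","properties":{"increments":{"type":"array"},"force":{"type":"number"}},"required":["increments"]}

```bash
mkdir -p pics; python3 - <<'E'
from plant import env, imaging
import cv2,numpy as np
s=env.state();print(s)
for n in("scene","top"):
    im,d=imaging.get_image(n);c=imaging.get_calibration(n)
    print(n,c)
    cv2.imwrite(f"pics/{n}0.png",im[...,::-1]);np.savez(f"pics/{n}0.npz",im=im,d=d,**c)
a=cv2.imread("pics/scene0.png");cv2.imwrite("pics/s0b.png",cv2.resize(a,(800,600)))
a=cv2.imread("pics/top0.png");cv2.imwrite("pics/t0b.png",cv2.resize(a,(800,600)))
E
```

```text
{'time_s': 0.0, 'qpos': array([ 1.24276659,  0.41189571, -0.01271368,  1.59703357,  0.0055914 ,
        1.13431585, -0.08218355]), 'qvel': array([ 0.00189289,  0.0002357 , -0.00147507, -0.00077768,  0.00262648,
       -0.00132066,  0.00043351]), 'joint_efforts': array([ 3.56946730e-04, -5.87947977e+01,  6.42245449e-01, -2.91074771e+01,
       -5.36935776e-02,  1.83904805e-02,  1.56880469e-04]), 'eef_pos': array([ 160.49802697, -603.8171291 ,  403.81573899]), 'ee_rot': array([-7.93042668e-04,  9.91570082e-01,  1.29568977e-01, -1.57273683e-04]), 'ft_force': array([ 0.46285514, -0.1663073 ,  0.48210292]), 'ft_torque': array([-0.02135807,  0.02449532, -0.01628246]), 'gripper_force': 0.0, 'grip_width': 87.54740451259201}
scene {'K': array([[358.54300434,   0.        , 255.48016292],
       [  0.        , 358.54300434, 193.38702261],
       [  0.        ,   0.        ,   1.        ]]), 'R': array([[-0.51435866, -0.85741405, -0.0166226 ],
       [-0.50346486,  0.31760404, -0.80352399],
       [ 0.69423217, -0.40493063, -0.59504024]]), 't': array([ 357.92489235,  313.94864161, 1148.7113725 ])}
top {'K': array([[450.13957544,   0.        , 262.45492604],
       [  0.        , 450.13957544, 192.49183608],
       [  0.        ,   0.        ,   1.        ]]), 'R': array([[ 0.0239695 , -0.999584  , -0.01603997],
       [-0.98531132, -0.02090761, -0.16948298],
       [ 0.16907712,  0.01986678, -0.98540258]]), 't': array([  90.19223707,  546.14645757, 1486.17391266])}
```

View pics/s0b.png

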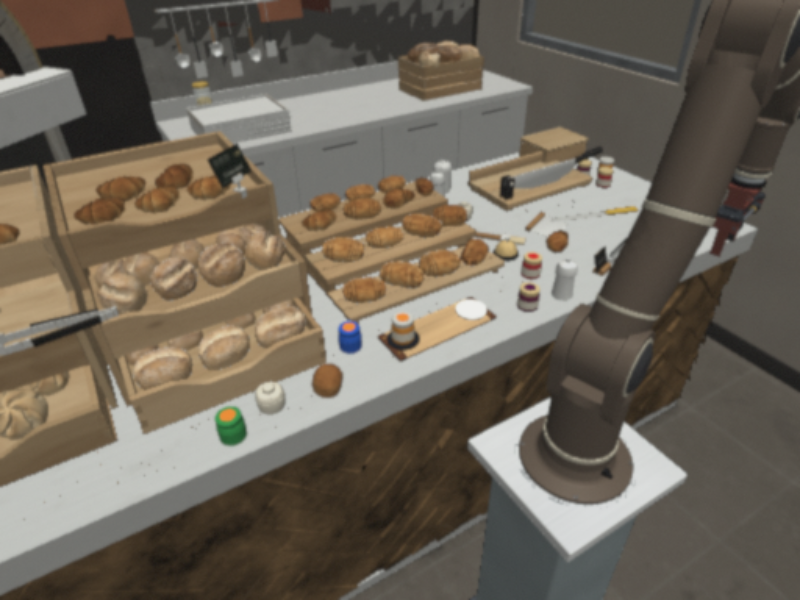

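View pics/t0b.png

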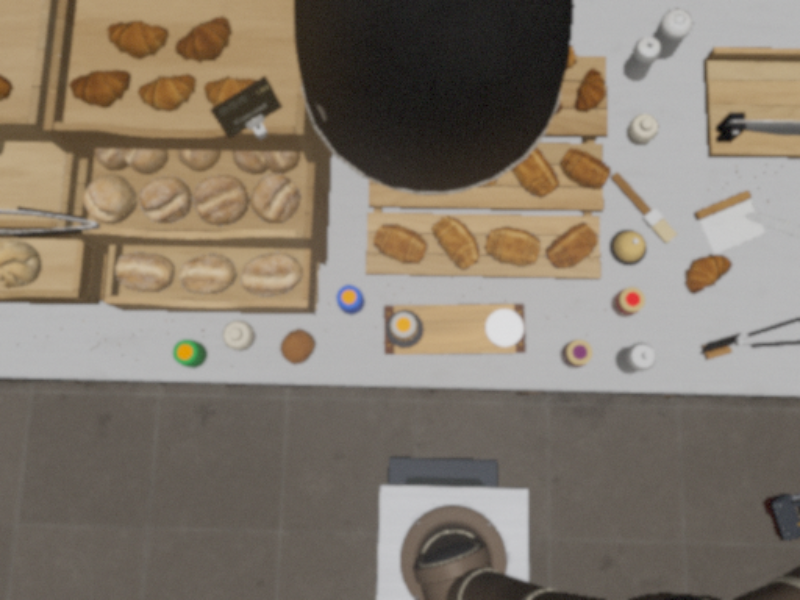

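The scene view shows the orange jar on the slate coaster at (402,330) and the white coaster at (471,310). The red jar is at (532,265), the purple jar at (529,296) and the near shaker at (565,280). In the top view these are at (403,326), (504,327), (630,300), (577,352) and (638,357), with the bell at (629,246). Next I'll measure their positions.

```bash
cat > h.py <<'E'
import numpy as np,cv2
from scipy.optimize import least_squares
def cloud(d,c):
    v,u=np.mgrid[:384,:512]; K=c["K"]
    p=np.stack([(u-K[0,2])/K[0,0]*d,(v-K[1,2])/K[1,1]*d,d],-1)
    return (p-c["t"])@c["R"]   # R^T(p-t)
def proj(X,c):
    q=c["R"]@np.asarray(X,float)+c["t"];q=c["K"]@q;return q[:2]/q[2]
def circ(xy,r):
    f=least_squares(lambda m:np.hypot(*(xy-m).T)-r,xy.mean(0),loss="soft_l1");return f.x
E
python3 - <<'E'
from h import *
S=np.load("pics/scene0.npz");T=np.load("pics/top0.npz")
s=.64
obj={"orange":((403,326),(403,322)),"white":((504,327),(471,310)),"red":((630,300),(532,258)),"purple":((577,352),(529,289)),"shaker":((638,357),(566,264)),"bell":((629,246),(507,247)),"blue":((349,298),(349,328)),"bun":((298,346),(327,379)),"timer":((238,334),(269,390))}
for n,(a,b) in obj.items():
    for nm,c,px in(("top",T,a),("scene",S,b)):
        P=cloud(c["d"],c);u,v=int(px[0]*s),int(px[1]*s)
        ctr=np.median(P[v-1:v+2,u-1:u+2].reshape(-1,3),0)
        Q=P.reshape(-1,3);Q=Q[(np.hypot(*(Q[:,:2]-ctr[:2]).T)<48)]
        hi=np.percentile(Q[:,2],97); t=Q[Q[:,2]>hi-8]
        print(n,nm,"centre px",ctr.round(0),"hi",hi.round(1),"toppts",len(t),"bbox mid",((t.min(0)+t.max(0))/2)[:2].round(1),"mean",t.mean(0).round(1),"ext",np.ptp(t,0)[:2].round(0))
# counter height
for nm,c in(("top",T),("scene",S)):
    P=cloud(c["d"],c)
    u,v=(int(540*s),int(290*s)) if nm=="top" else (int(460*s),int(360*s))
    print(nm,"counter z",P[v-3:v+4,u-3:u+4].reshape(-1,3).mean(0).round(1))
    Q=P.reshape(-1,3);C=c["im"].reshape(-1,3)
    m=(abs(Q[:,2]-12)<5)&(Q[:,0]>380)&(Q[:,0]<640)&(abs(Q[:,1])<260)
    r=cv2.minAreaRect(Q[m][:,:2].astype(np.float32));print("board",r,m.sum())
a=T["im"][180:240,225:460,::-1];cv2.imwrite("pics/tc.png",cv2.resize(a,None,fx=3.4,fy=3.4,interpolation=2))
E
```

```text
orange top centre px [485. 118.  90.] hi 91.3 toppts 183 bbox mid [486.9 116.9] mean [486.6 116.1  87.6] ext [50. 50.]
orange scene centre px [471. 128.  87.] hi 87.4 toppts 101 bbox mid [483. 118.] mean [482.1 118.3  85.2] ext [52. 52.]
white top centre px [ 495. -103.   22.] hi 26.9 toppts 322 bbox mid [ 493.9 -104.6] mean [ 494.1 -103.1   22.3] ext [80. 79.]
white scene centre px [ 490. -102.   20.] hi 22.7 toppts 199 bbox mid [ 491.5 -101.1] mean [ 490.6 -102.6   19.2] ext [83. 89.]
red top centre px [ 553. -369.   67.] hi 69.9 toppts 191 bbox mid [ 554.3 -373.9] mean [ 555.6 -372.8   66.5] ext [52. 52.]
red scene centre px [ 551. -365.   65.] hi 67.0 toppts 70 bbox mid [ 551.8 -370.1] mean [ 552.5 -369.4   64.6] ext [55. 51.]
purple top centre px [ 439. -253.   66.] hi 72.3 toppts 160 bbox mid [ 440.5 -258. ] mean [ 439.3 -258.3   68.1] ext [51. 50.]
purple scene centre px [ 436. -251.   66.] hi 66.5 toppts 87 bbox mid [ 436.1 -256.8] mean [ 434.4 -254.1   64.5] ext [49. 55.]
shaker top centre px [ 428. -368.  109.] hi 113.3 toppts 139 bbox mid [ 429.9 -378.2] mean [ 429.3 -379.
[... 703 characters left out ...]
41.5 345.8] mean [441.9 344.4  64.3] ext [51. 54.]
bun scene centre px [420. 356.  55.] hi 59.1 toppts 155 bbox mid [435.5 347.9] mean [433.5 349.7  59.1] ext [56. 59.]
timer top centre px [464. 472.  61.] hi 60.9 toppts 72 bbox mid [466.5 478.3] mean [462.5 476.4  58.8] ext [51. 44.]
timer scene centre px [452. 480.  59.] hi 59.4 toppts 47 bbox mid [460.8 481.6] mean [458.6 480.3  57.7] ext [30. 30.]
top counter z [ 579.  -180.9   30.8]
board ((499.831298828125, -1.2935791015625), (522.0074462890625, 228.80311584472656), 88.45774841308594) 1746
scene counter z [366.2  22.7  -7.4]
board ((484.01007080078125, -3.436126708984375), (530.7656860351562, 181.96670532226562), 77.49158477783203) 909
```

View pics/tc.png

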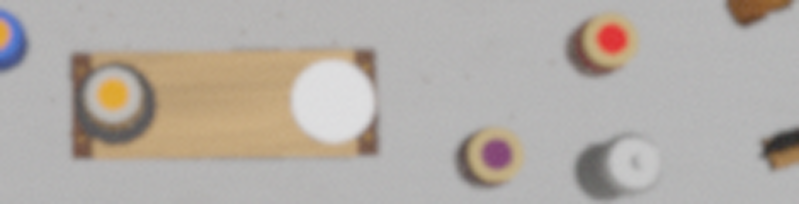

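```bash
cat >> h.py <<'E'
# name: (top px, scene px, half-window px, hsv lo, hsv hi)  px in 512x384
def cent(im,px,w,lo,hi):
    u,v=px;w0,h0=max(0,u-w),max(0,v-w);sub=im[h0:v+w+1,w0:u+w+1]
    hsv=cv2.cvtColor(np.ascontiguousarray(sub),cv2.COLOR_RGB2HSV)
    m=cv2.inRange(hsv,np.array(lo),np.array(hi))
    n,l,st,ce=cv2.connectedComponentsWithStats(m)
    if n<2:return None,0,None
    k=1+np.argmax(st[1:,4]);return ce[k]+[w0,h0],st[k,4],l==k
def ray_at(px,z,c):
    d=np.linalg.inv(c["K"])@[px[0],px[1],1];d=c["R"].T@d;o=-c["R"].T@c["t"]
    return o+d*(z-o[2])/d[2]
def tri(pa,ca,pb,cb):
    A=[];
    for p,c in((pa,ca),(pb,cb)):
        M=c["K"]@np.c_[c["R"],c["t"]];A+=[p[0]*M[2]-M[0],p[1]*M[2]-M[1]]
    A=np.array(A);A/=np.linalg.norm(A[:,:3],axis=1)[:,None];return np.linalg.lstsq(A[:,:3],-A[:,3],rcond=None)[0]
E
python3 - <<'E'
from h import *
S=np.load("pics/scene0.npz");T=np.load("pics/top0.npz")
S={k:S[k] for k in S};T={k:T[k] for k in T}
O={"orange":((258,208),(258,205),6,(8,120,120),(22,255,255),86),
"white":((322,210),(301,198),16,(0,0,205),(180,25,255),20),
"red":((403,192),(340,165),6,(0,150,150),(8,255,255),66),
"red2":((403,192),(340,165),6,(172,120,120),(180,255,255),66),
"purple":((369,225),(338,185),5,(130,60,50),(175,255,255),66),
"blue":((223,191),(223,210),6,(5,120,120),(25,255,255),66)}
for n,(a,b,w,lo,hi,z) in O.items():
    pa,na,_=cent(T["im"],a,w,lo,hi);pb,nb,_=cent(S["im"],b,w,lo,hi)
    if pa is None or pb is None: print(n,pa,pb);continue
    print(n,pa.round(1),na,pb.round(1),nb,"tri",tri(pa,T,pb,S).round(1),"T@z",ray_at(pa,z,T)[:2].round(1),"S@z",ray_at(pb,z,S)[:2].round(1))
# board in both: mask of brownish (sat>60) 
for nm,c,box in(("top",T,(240,190,345,232)),("scene",S,(235,185,325,235))):
    x0,y0,x1,y1=box;sub=np.ascontiguousarray(c["im"][y0:y1,x0:x1]);hsv=cv2.cvtColor(sub,cv2.COLOR_RGB2HSV)
    m=(hsv[...,1]>50)&(hsv[...,0]<25); m=cv2.morphologyEx(m.astype(np.uint8),cv2.MORPH_OPEN,np.ones((2,2)))
    n,l,st,ce=cv2.connectedComponentsWithStats(m);k=1+np.argmax(st[1:,4]);v,u=np.nonzero(l==k)
    X=np.array([ray_at((a+x0,b+y0),12,c)[:2] for a,b in zip(u,v)],np.float32)
    print(nm,"board",cv2.minAreaRect(X),len(X))
    # counter height samples
    P=cloud(c["d"],c).reshape(-1,3);q=(abs(P[:,0]-440)<40)&(abs(P[:,1]+180)<30);print("counter",np.percentile(P[q,2],[5,50,95]),q.sum())
# shaker body top: centroid by saturation/value
E
```

```text
orange [257.7 207.4] 53 [258.4 210.2] 28 tri [490.1 114.1  46.7] T@z [487.2 116.3] S@z [445.9 135.7]
white [322.2 209.3] 443 [301.2 197.2] 197 tri [ 493.7 -104.5   20.1] T@z [ 494.4 -103.8] S@z [ 493.2 -105.4]
red [404.6 190.9] 49 [340.7 163.5] 11 tri [ 556.1 -374.    65.6] T@z [ 556.1 -373.8] S@z [ 555.5 -373.6]
red2 [405.66666667 191.66666667] None
purple [370.6 224.9] 56 [339.  183.4] 11 tri [ 439.  -259.    66.1] T@z [ 439.5 -258.4] S@z [ 438.7 -259.8]
blue [223.  189.7] 42 [222.9 208.6] 25 tri [547.4 235.4  67.3] T@z [547.6 235.4] S@z [549.1 234.8]
top board ((485.83563232421875, 2.6649017333984375), (108.09712219238281, 305.5892028808594), 1.2871863842010498) 1775
counter [-6.47489217 -0.9867866   4.24689542] 394
scene board ((484.3121337890625, 8.709716796875), (126.9795913696289, 306.9000244140625), 1.9686774015426636) 950
counter [-562.79420029   -3.76947243    0.74151654] 208
```

Call:
{"op": "play_rows", "data": {"increments": [0,0,-8.34,0,0,0,1,0,0,-8.34,0,0,0,1,0,0,-8.34,0,0,0,1,0,0,-8.34,0,0,0,1,0,0,-8.34,0,0,0,1]}}

```text
time_s: 0.6
eef_pos: [160.5, -603.9, 404.1]
ee_rot: [-0.0, 0.879, 0.477, 0.0]
ft_force: [-0.6, -0.3, 0.5]
grip_width: 87.9
gripper_force: 0.0
```

Call:
{"op": "play_rows", "data": {"increments": [0,0,-8.34,0,0,0,1,0,0,-8.34,0,0,0,1,0,0,-8.34,0,0,0,1,0,0,-8.34,0,0,0,1,0,0,0,0,0,0,1]}}

```text
time_s: 1.1
eef_pos: [160.4, -604.0, 404.1]
ee_rot: [-0.0, 0.707, 0.707, 0.0]
ft_force: [0.1, 0.7, -0.5]
grip_width: 87.7
gripper_force: 0.0
```

```bash
python3 - <<'E'
from h import *
S={k:v for k,v in np.load("pics/scene0.npz").items()};T={k:v for k,v in np.load("pics/top0.npz").items()}
def up(c,x0,y0,x1,y1,f=8):
    return cv2.resize(np.ascontiguousarray(c["im"][y0:y1,x0:x1]),None,fx=f,fy=f,interpolation=cv2.INTER_CUBIC)
back=lambda u,v,x0,y0,f=8:((u+.5)/f-.5+x0,(v+.5)/f-.5+y0)
for nm,c,b in(("top",T,(238,190,346,230)),("scene",S,(238,186,324,232))):
    x0,y0,x1,y1=b;I=up(c,*b);h=cv2.cvtColor(I,cv2.COLOR_RGB2HSV)
    m=((h[...,1]>55)|(h[...,2]<95)).astype(np.uint8)
    m=cv2.morphologyEx(m,cv2.MORPH_OPEN,np.ones((9,9)))
    n,l,st,ce=cv2.connectedComponentsWithStats(m);k=1+np.argmax(st[1:,4])
    co=max(cv2.findContours((l==k).astype(np.uint8),0,1)[0],key=len)[:,0]
    X=np.array([ray_at(back(u,v,x0,y0),12,c)[:2] for u,v in co],np.float32)
    print(nm,"board",cv2.minAreaRect(X))
    # slate: dark low-sat
    P=np.array([ray_at(back(u,v,x0,y0),20,c)[:2] for v,u in zip(*np.nonzero((h[...,2]<105)&(h[...,1]<70)))])
    P=P[np.hypot(P[:,0]-487,P[:,1]-114)<60]
    H=cv2.convexHull(P.astype(np.float32))[:,0]
    f=least_squares(lambda m:np.hypot(*(H-m[:2]).T)-m[2],[487,114,42],loss="soft_l1");print("slate",f.x.round(1),len(P))
    # white
    h0=(h[...,2]>200)&(h[...,1]<25);n,l,st,ce=cv2.connectedComponentsWithStats(h0.astype(np.uint8))
pb,nb,_=cent(S["im"],(258,203),4,(8,120,120),(22,255,255));print(pb,nb)
pa=np.array([257.7,207.4]);print("orange tri",tri(pa,T,pb,S))
print("shaker",[proj((429,-379,z),S).round(1) for z in(0,120)],[proj((429,-379,z),T).round(1) for z in(0,120)])
for nm,c,b in(("t",T,(385,205,430,250)),("s",S,(340,155,385,200))):
    cv2.imwrite(f"pics/sh_{nm}.png",up(c,*b)[...,::-1])
a=np.hstack([cv2.imread("pics/sh_t.png"),cv2.imread("pics/sh_s.png")]);cv2.imwrite("pics/sh.png",a)
from plant import env
s=env.state();print(s["time_s"],s["eef_pos"],s["ee_rot"],s["qpos"].round(2))
E
```

```text
top board ((490.3446350097656, 5.423583984375), (108.49755859375, 306.5051574707031), 1.9193925857543945)
slate [487.1 117.4  39.1] 5887
scene board ((492.2998962402344, 7.5669403076171875), (131.83035278320312, 310.16729736328125), 1.0129512548446655)
slate [488.9 124.2  47.3] 4911
[257.12 202.56] 25
orange tri [486.90677857 116.21948066  87.38226576]
shaker [array([359.1, 188.4]), array([363.4, 165.5])] [array([401.5, 230.6]), array([412.4, 227.4])]
1.1 [ 160.35095145 -603.96473835  404.14094822] [-3.52511273e-04  7.06719920e-01  7.07493272e-01  3.17348344e-04] [ 1.43  0.43 -0.28  1.58  0.13  1.15  1.13]
```

View pics/sh.png

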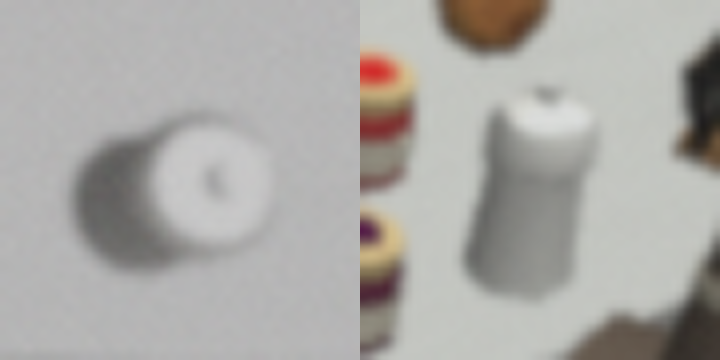

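The shaker spout is at about (213,182) in the top half of the crop and (547,93) in the scene half, which puts its axis near (429,-376). I'm moving over the orange jar now.

Call:
{"op": "play_rows", "data": {"increments": [0,0,0,0.02,0.01,0,1,0,0,0,0.04,0.018,0,1,0,0,0,0.04,0.018,0,1,0,0,0,0.04,0.018,0,1,0,0,0,0.04,0.018,0,1]}}

```text
time_s: 1.6
eef_pos: [243.1, -422.4, 404.5]
ee_rot: [-0.0, 0.709, 0.705, 0.0]
ft_force: [0.5, 0.9, 0.4]
grip_width: 88.0
gripper_force: 0.0
```

Call:
{"op": "play_rows", "data": {"increments": [0,0,0,0.04,0.018,0,1,0,0,0,0.04,0.018,0,1,0,0,0,0.04,0.018,0,1,0,0,0,0.04,0.018,0,1,0,0,0,0.04,0.018,0,1]}}

```text
time_s: 2.1
eef_pos: [333.2, -222.4, 404.8]
ee_rot: [0.0, 0.709, 0.705, -0.0]
ft_force: [0.7, -1.0, -0.5]
grip_width: 87.5
gripper_force: 0.0
```

Call:
{"op": "play_rows", "data": {"increments": [0,0,0,0.04,0.018,0,1,0,0,0,0.04,0.018,0,1,0,0,0,0.04,0.018,0,1,0,0,0,0.04,0.018,0,1,0,0,0,0.04,0.018,0,1]}}

```text
time_s: 2.6
eef_pos: [423.3, -22.6, 404.8]
ee_rot: [0.0, 0.709, 0.705, 0.0]
ft_force: [-0.5, -0.9, -0.2]
grip_width: 87.9
gripper_force: 0.0
```

Call:
{"op": "play_rows", "data": {"increments": [0,0,0,0.04,0.018,0.02,1,0,0,0,0.04,0.018,0.02,1,0,0,0,0.04,0.018,0.02,1,0,0,0,0.02,0.0105,0.02,1,0,0,0,0,0,0,1]}}

```text
time_s: 3.1
eef_pos: [487.5, 118.6, 322.2]
ee_rot: [-0.002, 0.707, 0.707, -0.001]
ft_force: [0.2, -0.8, -0.1]
grip_width: 87.7
gripper_force: 0.0
```

Call:
{"op": "play_rows", "data": {"increments": [0,0,0,-0.0024,-0.0005,0.02,1,0,0,0,0,0,0.025,1,0,0,0,0,0,0.025,1,0,0,0,0,0,0.018,1,0,0,0,0,0,0.006,1]}}

```text
time_s: 3.6
eef_pos: [486.6, 111.9, 229.5]
ee_rot: [-0.0, 0.709, 0.705, -0.001]
ft_force: [0.3, -0.2, -1.0]
grip_width: 87.9
gripper_force: 0.0
```

Call:
{"op": "play_rows", "data": {"increments": [0,0,0,0,0,0,1,0,0,0,0,0,0,0.75,0,0,0,0,0,0,0.6,0,0,0,0,0,0,0.5,0,0,0,0,0,0,0.5], "force": 20}}

```text
time_s: 4.1
eef_pos: [487.4, 113.2, 231.2]
ee_rot: [0.0, 0.708, 0.707, 0.0]
ft_force: [-0.2, -0.2, 0.3]
grip_width: 59.4
gripper_force: 0.0
```

Call:
{"op": "play_rows", "data": {"increments": [0,0,0,0,0,0,0.5,0,0,0,0,0,0,0.4,0,0,0,0,0,0,0.4,0,0,0,0,0,0,0.4,0,0,0,0,0,0,0.4]}}

```text
time_s: 4.6
eef_pos: [487.4, 113.3, 231.0]
ee_rot: [0.0, 0.707, 0.707, 0.0]
ft_force: [-1.3, -2.0, 5.8]
grip_width: 54.8
gripper_force: 20.1
```

Call:
{"op": "play_rows", "data": {"increments": [0,0,0,0,0,-0.005,0.4,0,0,0,0,0,-0.015,0.4,0,0,0,0,0,-0.02,0.4,0,0,0,-0.02,0,0,0.4,0,0,0,-0.03,0,0,0.4]}}

```text
time_s: 5.1
eef_pos: [487.3, 64.5, 272.4]
ee_rot: [0.0, 0.706, 0.708, 0.001]
ft_force: [0.5, -0.7, -2.6]
grip_width: 55.0
gripper_force: 20.0
```

Call:
{"op": "play_rows", "data": {"increments": [0,0,0,-0.03,0,0,0.4,0,0,0,-0.03,0.002,0,0.4,0,0,0,-0.03,0.002,0,0.4,0,0,0,-0.03,0.002,0,0.4,0,0,0,-0.03,0.0005,0,0.4]}}

```text
time_s: 5.6
eef_pos: [493.6, -87.9, 271.6]
ee_rot: [0.0, 0.707, 0.707, 0.0]
ft_force: [0.4, 0.3, -2.6]
grip_width: 54.8
gripper_force: 20.0
```

Call:
{"op": "play_rows", "data": {"increments": [0,0,0,-0.0206,0,0,0.4,0,0,0,0,0,0.02,0.4,0,0,0,0,0,0,0.4,0,0,0,0,0,0,0.4,0,0,0,0,0,0,0.4]}}

```text
time_s: 6.1
eef_pos: [493.8, -106.6, 251.6]
ee_rot: [0.0, 0.707, 0.707, 0.0]
ft_force: [-0.5, -0.2, -1.8]
grip_width: 54.4
gripper_force: 20.0
```

```bash
cat > look.py <<'E'
from h import *;from plant import env,imaging
import sys
def shot(tag):
    r=[]
    for n in("top","scene"):
        im,d=imaging.get_image(n);c=imaging.get_calibration(n);c=dict(c,im=im,d=d);r.append(c)
        cv2.imwrite(f"pics/{n}_{tag}.png",im[...,::-1])
    s=env.state();print("t",s["time_s"],s["eef_pos"].round(1),s["ee_rot"].round(4),s["ft_force"].round(1),s["grip_width"]);return r,s
def crop(c,ctr,w,f,name):
    u,v=map(int,ctr);cv2.imwrite(name,cv2.resize(c["im"][max(0,v-w):v+w,max(0,u-w):u+w,::-1],None,fx=f,fy=f,interpolation=2))
E
python3 - <<'E'
from look import *
(T,S),s=shot("o1")
crop(T,proj((494,-104,60),T),30,6,"pics/a.png");crop(S,proj((494,-104,60),S),30,6,"pics/b.png")
cv2.imwrite("pics/o1.png",np.hstack([cv2.imread("pics/a.png"),cv2.imread("pics/b.png")]))
print(proj((494,-104,42),T),proj((494,-104,42),S))
E
```

```text
t 6.2 [ 493.8 -106.7  251.5] [4.000e-04 7.070e-01 7.072e-01 3.000e-04] [-0.8  0.7 -2.3] 54.91295185387714
[323.00939883 208.55351024] [301.17889591 193.02062682]
```

View pics/o1.png

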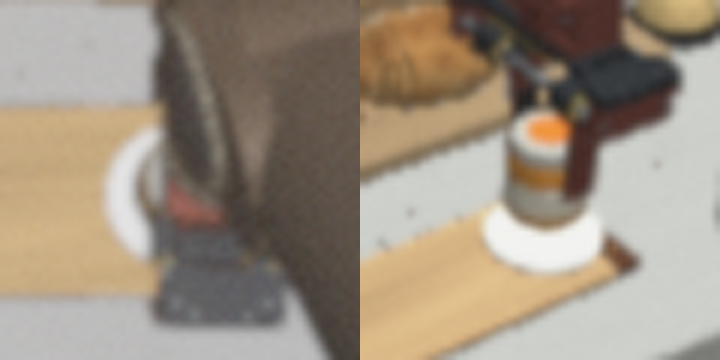

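Call:
{"op": "play_rows", "data": {"increments": [0,0,0,0,0,0.01,0.4,0,0,0,0,0,0.007,0.4,0,0,0,0,0,0.0033,0.4,0,0,0,0,0,0,0.4,0,0,0,0,0,0,0.4]}}

```text
time_s: 6.7
eef_pos: [493.3, -107.2, 230.2]
ee_rot: [-0.0, 0.707, 0.707, -0.001]
ft_force: [-2.8, -0.5, 3.9]
grip_width: 54.5
gripper_force: 20.1
```

Call:
{"op": "play_rows", "data": {"increments": [0,0,0,0,0,0,0.65,0,0,0,0,0,0,0.75,0,0,0,0,0,0,0.9,0,0,0,0,0,0,1,0,0,0,0,0,0,1]}}

```text
time_s: 7.2
eef_pos: [493.6, -107.3, 230.3]
ee_rot: [0.0, 0.707, 0.707, 0.0]
ft_force: [0.1, -0.9, -0.6]
grip_width: 85.1
gripper_force: 0.0
```

Call:
{"op": "play_rows", "data": {"increments": [0,0,0,0,0,-0.02,1,0,0,0,0,0,-0.04,1,0,0,0,0,0,-0.04,1,0,0,0,-0.04,0,-0.03,1,0,0,0,-0.04,0.01,-0.01,1]}}

```text
time_s: 7.7
eef_pos: [503.8, -187.2, 374.2]
ee_rot: [0.002, 0.706, 0.708, 0.001]
ft_force: [-0.0, -0.4, -0.4]
grip_width: 87.7
gripper_force: 0.0
```

Call:
{"op": "play_rows", "data": {"increments": [0,0,0,-0.04,0.01,0,1,0,0,0,-0.04,0.01,0,1,0,0,0,-0.04,0.01,0,1,0,0,0,-0.04,0.01,0,1,0,0,0,0,0.01,0,1]}}

```text
time_s: 8.2
eef_pos: [551.8, -354.4, 369.1]
ee_rot: [0.0, 0.711, 0.704, -0.001]
ft_force: [0.4, -0.9, -0.4]
grip_width: 88.0
gripper_force: 0.0
```

```bash
python3 - <<'E'
from look import *
(T,S),s=shot("o2")
for nm,X,lo,hi,z in(("orange",(494,-104.4,86),(8,120,120),(22,255,255),86),("red",(556,-374,66),(0,150,150),(8,255,255),66),("purple",(439,-259,66),(130,60,50),(175,255,255),66)):
    r=[]
    for c in(T,S):
        p,n,_=cent(c["im"],tuple(proj(X,c).round().astype(int)),5,lo,hi);r.append(p)
        print(nm,p,n,proj(X,c).round(1),None if p is None else ray_at(p,z,c).round(1))
    if r[0] is not None and r[1] is not None: print(" tri",tri(r[0],T,r[1],S).round(1))
crop(T,proj((494,-104,60),T),30,6,"pics/a.png");crop(S,proj((494,-104,60),S),30,6,"pics/b.png")
cv2.imwrite("pics/o2.png",np.hstack([cv2.imread("pics/a.png"),cv2.imread("pics/b.png")]))
E
```

```text
t 8.3 [ 553.8 -347.7  369.6] [-5.000e-04  7.078e-01  7.064e-01  6.000e-04] [0.1 0.2 0.5] 87.84510000498197
orange [324.62962963 207.        ] 54 [324.7 206.8] [ 493.2 -104.2   86. ]
orange [302.14285714 184.47619048] 21 [301.9 184.4] [ 493.2 -105.1   86. ]
 tri [ 492.9 -104.4   86.4]
red [404.66 191.  ] 50 [404.7 191. ] [ 555.9 -374.    66. ]
red [340.72727273 163.45454545] 11 [340.7 163.4] [ 555.5 -373.6   66. ]
 tri [ 556.  -374.1   65.6]
purple [370.58928571 224.89285714] 56 [370.8 225.1] [ 439.5 -258.4   66. ]
purple [338.91666667 183.25      ] 12 [338.8 183.4] [ 439.6 -260.    66. ]
 tri [ 439.1 -258.7   66.8]
```

View pics/o2.png

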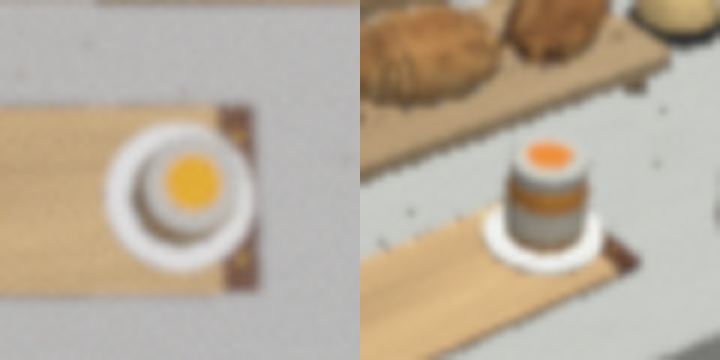

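The orange jar stands centred on the white coaster: the sticker is at (193,180) in the top crop, and triangulation gives (493,-104.4). Next is the red jar.

Call:
{"op": "play_rows", "data": {"increments": [0,0,0,0,0,0,1,0,0,0,0,0,0,1]}}

```text
time_s: 8.5
eef_pos: [553.3, -345.8, 370.6]
ee_rot: [-0.0, 0.707, 0.708, 0.0]
ft_force: [-0.0, 0.4, 0.3]
grip_width: 87.7
gripper_force: 0.0
```

```bash
python3 - <<'E'
from h import *
from plant import imaging,env
print(env.state()["eef_pos"],env.state()["ee_rot"],env.state()["qpos"].round(2))
for n in("top","scene"):
    c=imaging.get_calibration(n);im=cv2.imread(f"pics/{n}_o2.png")[...,::-1]
    u,v=proj((487,115,20),c).astype(int);w=18;f=8
    I=cv2.resize(np.ascontiguousarray(im[v-w:v+w,u-w:u+w]),None,fx=f,fy=f,interpolation=2)
    h=cv2.cvtColor(I,cv2.COLOR_RGB2HSV);m=((h[...,2]<115)&(h[...,1]<75)).astype(np.uint8);m=cv2.morphologyEx(m,cv2.MORPH_OPEN,np.ones((15,15)))
    k,l,st,ce=cv2.connectedComponentsWithStats(m);k=1+np.argmax(st[1:,4])
    p=(ce[k]+.5)/f-.5+[u-w,v-w];print(n,p,st[k],ray_at(p,20,c)[:2].round(1))
    cv2.imwrite(f"pics/sl_{n}.png",I[...,::-1])
E
```

```text
[ 553.29581302 -345.79138846  370.60186905] [-1.08961532e-04  7.06677980e-01  7.07535314e-01  3.05012566e-05] [ 0.94  0.58 -0.69  1.53  0.39  1.17  0.18]
top [257.90767115 210.15632666] [   57    60   184   178 26497] [486.6 117.3]
scene [257.50318734 216.49333471] [   74   108   158   106 13334] [483.5 117.6]
```

Call:
{"op": "play_rows", "data": {"increments": [0,0,0,-0.0182,0.0024,0.02,1,0,0,0,-0.01,0,0.03,1,0,0,0,0,0,0.03,1,0,0,0,0,0,0,1,0,0,0,0,0,0,1]}}

```text
time_s: 9.0
eef_pos: [555.8, -374.7, 291.0]
ee_rot: [-0.0, 0.707, 0.707, 0.0]
ft_force: [-0.3, -0.2, 0.9]
grip_width: 87.9
gripper_force: 0.0
```

Call:
{"op": "play_rows", "data": {"increments": [0,0,0,0.0005,0,0.025,1,0,0,0,0,0,0.025,1,0,0,0,0,0,0.02,1,0,0,0,0,0,0.0095,1,0,0,0,0,0,0,1]}}

```text
time_s: 9.5
eef_pos: [555.9, -374.8, 211.4]
ee_rot: [0.0, 0.707, 0.707, 0.0]
ft_force: [-0.2, -0.2, 0.8]
grip_width: 88.4
gripper_force: 0.0
```

Call:
{"op": "play_rows", "data": {"increments": [0,0,0,0,0,0,0.85,0,0,0,0,0,0,0.75,0,0,0,0,0,0,0.65,0,0,0,0,0,0,0.5,0,0,0,0,0,0,0.4]}}

```text
time_s: 10.0
eef_pos: [555.8, -375.2, 211.4]
ee_rot: [0.0, 0.707, 0.707, 0.0]
ft_force: [-0.3, -0.4, 2.9]
grip_width: 55.1
gripper_force: 20.0
```

Call:
{"op": "play_rows", "data": {"increments": [0,0,0,0,0,0,0.4,0,0,0,0,0,0,0.4,0,0,0,0,0,0,0.4]}}

```text
time_s: 10.3
eef_pos: [555.8, -375.2, 211.4]
ee_rot: [0.0, 0.707, 0.707, 0.0]
ft_force: [-1.0, 0.0, 6.2]
grip_width: 54.7
gripper_force: 20.1
```

Call:
{"op": "play_rows", "data": {"increments": [0,0,0,0,0,-0.01,0.4,0,0,0,0,0,-0.03,0.4,0,0,0,0,0,-0.04,0.4,0,0,0,0.01,0,-0.03,0.4,0,0,0,0.03,-0.004,-0.01,0.4]}}

```text
time_s: 10.8
eef_pos: [552.0, -337.6, 334.2]
ee_rot: [0.003, 0.709, 0.705, 0.0]
ft_force: [0.5, 1.3, -1.9]
grip_width: 54.9
gripper_force: 20.0
```

Call:
{"op": "play_rows", "data": {"increments": [0,0,0,0.035,-0.005,0,0.4,0,0,0,0.035,-0.005,0,0.4,0,0,0,0.035,-0.005,0,0.4,0,0,0,0.035,-0.005,0,0.4,0,0,0,0.035,-0.005,0,0.4]}}

```text
time_s: 11.3
eef_pos: [526.2, -158.7, 331.0]
ee_rot: [-0.0, 0.707, 0.707, -0.0]
ft_force: [0.3, 0.4, -1.5]
grip_width: 55.1
gripper_force: 20.0
```

Call:
{"op": "play_rows", "data": {"increments": [0,0,0,0.035,-0.005,0,0.4,0,0,0,0.035,-0.005,0,0.4,0,0,0,0.035,-0.005,0,0.4,0,0,0,0.035,-0.005,0,0.4,0,0,0,0.035,-0.005,0,0.4]}}

```text
time_s: 11.8
eef_pos: [501.4, 16.3, 331.0]
ee_rot: [0.0, 0.707, 0.707, -0.0]
ft_force: [0.4, 0.8, -1.7]
grip_width: 54.9
gripper_force: 20.0
```

Call:
{"op": "play_rows", "data": {"increments": [0,0,0,0.035,-0.005,0,0.4,0,0,0,0.035,-0.005,0,0.4,0,0,0,0.02,-0.005,0,0.4,0,0,0,0,0,0,0.4,0,0,0,0,0,0,0.4]}}

```text
time_s: 12.3
eef_pos: [487.0, 104.9, 330.9]
ee_rot: [0.0, 0.707, 0.707, -0.0]
ft_force: [-0.4, -0.3, -1.1]
grip_width: 54.8
gripper_force: 20.0
```

Call:
{"op": "play_rows", "data": {"increments": [0,0,0,0.0103,-0.0003,0.02,0.4,0,0,0,0,0,0.03,0.4,0,0,0,0,0,0.03,0.4,0,0,0,0,0,0,0.4,0,0,0,0,0,0,0.4]}}

```text
time_s: 12.8
eef_pos: [487.1, 114.4, 251.0]
ee_rot: [-0.0, 0.708, 0.706, -0.001]
ft_force: [-0.3, 0.3, -1.1]
grip_width: 54.9
gripper_force: 20.0
```

```bash
python3 - <<'E'
from look import *
(T,S),s=shot("r1")
p,n,_=cent(S["im"],tuple(proj((487,116,106),S).round().astype(int)),7,(0,150,150),(8,255,255))
print(p,n,ray_at(p,86+s["eef_pos"][2]-231.4,S).round(1))
E
```

```text
t 12.9 [487.5 115.  252.2] [5.000e-04 7.078e-01 7.064e-01 7.000e-04] [ 0.5  0.4 -1.9] 54.848016754784126
[255.84615385 198.92307692] 13 [487.5 121.3 106.8]
```

Call:
{"op": "play_rows", "data": {"increments": [0,0,0,0,-0.0004,0.01,0.4,0,0,0,0,0,0.007,0.4,0,0,0,0,0,0.0035,0.4,0,0,0,0,0,0,0.4,0,0,0,0,0,0,0.4]}}

```text
time_s: 13.4
eef_pos: [486.3, 115.2, 230.5]
ee_rot: [0.0, 0.707, 0.707, -0.0]
ft_force: [-1.1, -2.2, 3.5]
grip_width: 55.0
gripper_force: 20.1
```

Call:
{"op": "play_rows", "data": {"increments": [0,0,0,0,0,0,0.65,0,0,0,0,0,0,0.75,0,0,0,0,0,0,0.9,0,0,0,0,0,0,1,0,0,0,0,0,0,1]}}

```text
time_s: 13.9
eef_pos: [486.4, 115.3, 230.3]
ee_rot: [-0.0, 0.707, 0.707, 0.0]
ft_force: [0.6, -0.1, -0.8]
grip_width: 85.5
gripper_force: 0.0
```

Call:
{"op": "play_rows", "data": {"increments": [0,0,0,0,0,-0.02,1,0,0,0,0,0,-0.03,1,0,0,0,0,0,-0.03,1,0,0,0,-0.02,0,-0.03,1,0,0,0,-0.035,-0.004,0,1]}}

```text
time_s: 14.4
eef_pos: [483.5, 62.5, 344.1]
ee_rot: [0.002, 0.706, 0.708, 0.003]
ft_force: [0.6, 0.2, -0.9]
grip_width: 87.7
gripper_force: 0.0
```

Call:
{"op": "play_rows", "data": {"increments": [0,0,0,-0.035,-0.004,0,1,0,0,0,-0.035,-0.004,0,1,0,0,0,-0.035,-0.004,0,1,0,0,0,-0.035,-0.004,0,1,0,0,0,-0.035,-0.004,0,1]}}

```text
time_s: 14.9
eef_pos: [461.8, -116.1, 340.5]
ee_rot: [0.0, 0.707, 0.707, 0.0]
ft_force: [-0.3, -0.2, -0.4]
grip_width: 88.0
gripper_force: 0.0
```

Call:
{"op": "play_rows", "data": {"increments": [0,0,0,-0.035,-0.004,0,1,0,0,0,-0.035,-0.004,0,1,0,0,0,-0.035,-0.005,0,1,0,0,0,-0.035,-0.005,0,1,0,0,0,0,0,0,1]}}

```text
time_s: 15.4
eef_pos: [442.6, -259.7, 339.9]
ee_rot: [0.0, 0.71, 0.704, -0.001]
ft_force: [-0.0, -1.0, -0.6]
grip_width: 87.4
gripper_force: 0.0
```

Call:
{"op": "play_rows", "data": {"increments": [0,0,0,0,0,0,1,0,0,0,0,0,0,1]}}

```text
time_s: 15.6
eef_pos: [444.3, -253.6, 340.4]
ee_rot: [-0.0, 0.707, 0.707, 0.0]
ft_force: [0.2, 0.9, 0.0]
grip_width: 87.7
gripper_force: 0.0
```

```bash
python3 - <<'E'
from look import *
(T,S),s=shot("r2")
for nm,X,lo,hi,z in(("orange",(494,-104.4,86),(8,120,120),(22,255,255),86),("red",(487,116,86),(0,150,150),(8,255,255),86),("purple",(439,-259,66),(130,60,50),(175,255,255),66)):
    r=[]
    for c in(T,S):
        p,n,_=cent(c["im"],tuple(proj(X,c).round().astype(int)),5,lo,hi);r.append(p)
        print(nm,p,n,proj(X,c).round(1),None if p is None else ray_at(p,z,c).round(1))
    if r[0] is not None and r[1] is not None: print(" tri",tri(r[0],T,r[1],S).round(1))
crop(T,proj((488,116,60),T),30,6,"pics/a.png");crop(S,proj((488,116,60),S),30,6,"pics/b.png")
cv2.imwrite("pics/r2.png",np.hstack([cv2.imread("pics/a.png"),cv2.imread("pics/b.png")]))
E
```

```text
t 15.7 [ 444.4 -253.3  340.5] [0.000e+00 7.067e-01 7.076e-01 1.000e-04] [-0.   0.9  0.1] 87.98016943746748
orange [324.62962963 207.        ] 54 [324.7 206.8] [ 493.2 -104.2   86. ]
orange [302.14285714 184.47619048] 21 [301.9 184.4] [ 493.2 -105.1   86. ]
 tri [ 492.9 -104.4   86.4]
red [257.5 207.5] 52 [257.8 207.4] [486.7 116.9  86. ]
red [257.36 202.84] 25 [257.2 202.8] [486.5 115.5  86. ]
 tri [486.3 116.3  86.6]
purple [370.20408163 224.85714286] 49 [370.8 225.1] [ 439.6 -257.2   66. ]
purple [338.72727273 183.45454545] 11 [338.8 183.4] [ 438.8 -258.3   66. ]
 tri [ 439.2 -257.7   66.1]
```

View pics/r2.png

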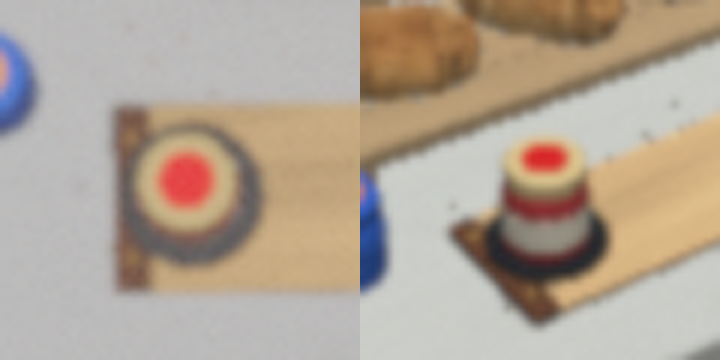

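The red jar is centred on the slate coaster, with its sticker at (186,180) and triangulation giving (486.3,116.3). Next is the purple jar.

Call:
{"op": "play_rows", "data": {"increments": [0,0,0,-0.0055,-0.0052,0.02,1,0,0,0,0,0,0.035,1,0,0,0,0,0,0.035,1,0,0,0,0,0,0.025,1,0,0,0,0,0,0.0145,1]}}

```text
time_s: 16.2
eef_pos: [438.7, -259.0, 209.1]
ee_rot: [-0.001, 0.707, 0.707, -0.0]
ft_force: [0.3, -0.3, 0.2]
grip_width: 88.0
gripper_force: 0.0
```

Call:
{"op": "play_rows", "data": {"increments": [0,0,0,0,0,0,1,0,0,0,0,0,0,0.8,0,0,0,0,0,0,0.7,0,0,0,0,0,0,0.5,0,0,0,0,0,0,0.4]}}

```text
time_s: 16.7
eef_pos: [439.1, -260.4, 211.7]
ee_rot: [0.001, 0.708, 0.707, 0.0]
ft_force: [0.7, 0.2, -0.1]
grip_width: 59.2
gripper_force: 0.0
```

Call:
{"op": "play_rows", "data": {"increments": [0,0,0,0,0,0,0.4,0,0,0,0,0,0,0.4,0,0,0,0,0,0,0.4,0,0,0,0,0,0,0.4,0,0,0,0,0,0,0.4]}}

```text
time_s: 17.2
eef_pos: [439.1, -260.4, 211.6]
ee_rot: [0.001, 0.708, 0.707, -0.0]
ft_force: [-0.2, 0.2, 6.8]
grip_width: 56.3
gripper_force: 20.0
```

Call:
{"op": "play_rows", "data": {"increments": [0,0,0,0,0,-0.01,0.4,0,0,0,0,0,-0.03,0.4,0,0,0,0,0,-0.04,0.4,0,0,0,0,0,-0.04,0.4,0,0,0,0.015,0,-0.02,0.4]}}

```text
time_s: 17.7
eef_pos: [439.1, -246.4, 354.2]
ee_rot: [0.002, 0.708, 0.706, 0.0]
ft_force: [-0.5, 0.3, -2.2]
grip_width: 56.6
gripper_force: 19.9
```

Call:
{"op": "play_rows", "data": {"increments": [0,0,0,0.035,0.0047,0,0.4,0,0,0,0.035,0.0047,0,0.4,0,0,0,0.035,0.0047,0,0.4,0,0,0,0.035,0.0047,0,0.4,0,0,0,0.035,0.0047,0,0.4]}}

```text
time_s: 18.2
eef_pos: [462.1, -68.8, 351.2]
ee_rot: [-0.0, 0.707, 0.707, -0.0]
ft_force: [-0.1, 0.2, -2.0]
grip_width: 56.4
gripper_force: 19.9
```

Call:
{"op": "play_rows", "data": {"increments": [0,0,0,0.035,0.0047,0,0.4,0,0,0,0.035,0.0047,0,0.4,0,0,0,0.035,0.0047,0,0.4,0,0,0,0.035,0.0047,0,0.4,0,0,0,0.03,0.0047,0,0.4]}}

```text
time_s: 18.7
eef_pos: [485.7, 101.6, 351.2]
ee_rot: [-0.0, 0.707, 0.707, -0.0]
ft_force: [0.8, -0.2, -1.5]
grip_width: 56.6
gripper_force: 19.9
```

Call:
{"op": "play_rows", "data": {"increments": [0,0,0,0.01,0,0,0.4,0,0,0,0,0,0,0.4,0,0,0,0,0,0,0.4]}}

```text
time_s: 19.0
eef_pos: [486.0, 108.7, 350.7]
ee_rot: [0.0, 0.708, 0.707, -0.001]
ft_force: [-0.2, 0.3, -2.5]
grip_width: 56.2
gripper_force: 19.9
```

Call:
{"op": "play_rows", "data": {"increments": [0,0,0,0.0059,0.0004,0.01,0.4,0,0,0,0,0,0.02,0.4,0,0,0,0,0,0.01,0.4,0,0,0,0,0,0,0.4,0,0,0,0,0,0,0.4]}}

```text
time_s: 19.5
eef_pos: [486.7, 115.3, 310.8]
ee_rot: [-0.0, 0.708, 0.707, -0.0]
ft_force: [-0.3, -0.3, -2.5]
grip_width: 56.5
gripper_force: 19.9
```

```bash
python3 - <<'E'
from look import *
(T,S),s=shot("p1")
crop(T,proj((488,116,100),T),30,6,"pics/a.png");crop(S,proj((488,116,100),S),30,10,"pics/b.png")
cv2.imwrite("pics/p1.png",cv2.imread("pics/b.png"))
E
```

```text
t 19.6 [486.9 115.7 311.4] [2.000e-04 7.076e-01 7.067e-01 3.000e-04] [ 0.5  0.7 -1.7] 56.474395127595805
```

View pics/p1.png

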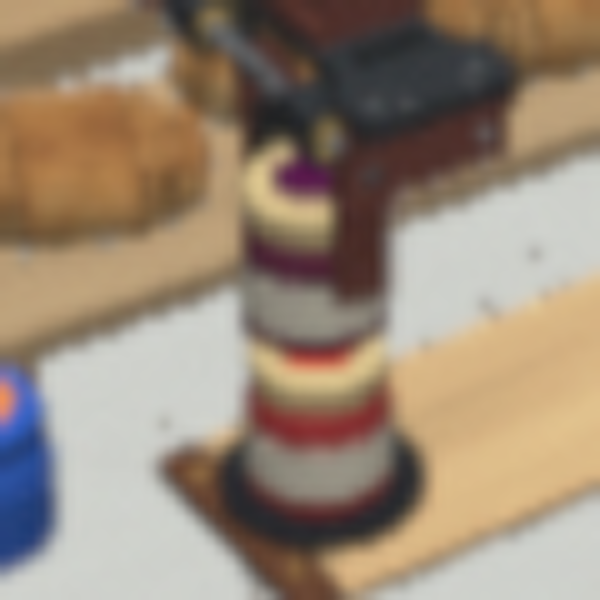

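The purple jar hangs upright over the red one, with its body centre near column 313 against 318 for the red. I'll nudge it about 1 mm and lower.

Call:
{"op": "play_rows", "data": {"increments": [0,0,0,-0.001,-0.0004,0.005,0.4,0,0,0,0,0,0.005,0.4,0,0,0,0,0,0.0025,0.4,0,0,0,0,0,0.001,0.4,0,0,0,0,0,0,0.4]}}

```text
time_s: 20.1
eef_pos: [486.3, 115.0, 298.0]
ee_rot: [0.0, 0.707, 0.707, -0.0]
ft_force: [-3.2, -0.8, 7.5]
grip_width: 56.7
gripper_force: 20.1
```

Call:
{"op": "play_rows", "data": {"increments": [0,0,0,0,0,0,0.4,0,0,0,0,0,0,0.4]}}

```text
time_s: 20.3
eef_pos: [486.2, 114.9, 298.0]
ee_rot: [0.0, 0.707, 0.707, -0.0]
ft_force: [-3.6, -1.0, 8.2]
grip_width: 56.3
gripper_force: 20.1
```

Call:
{"op": "play_rows", "data": {"increments": [0,0,0,0,0,0,0.65,0,0,0,0,0,0,0.75,0,0,0,0,0,0,0.9,0,0,0,0,0,0,1,0,0,0,0,0,0,1]}}

```text
time_s: 20.8
eef_pos: [486.3, 114.7, 297.3]
ee_rot: [-0.0, 0.707, 0.707, -0.0]
ft_force: [0.5, 0.8, 0.4]
grip_width: 85.4
gripper_force: 0.0
```

Call:
{"op": "play_rows", "data": {"increments": [0,0,0,0,0,-0.02,1,0,0,0,0,0,-0.03,1,0,0,0,0,0,-0.03,1,0,0,0,0,0,-0.03,1,0,0,0,-0.02,-0.002,0,1]}}

```text
time_s: 21.3
eef_pos: [484.9, 97.4, 411.2]
ee_rot: [0.001, 0.706, 0.708, 0.003]
ft_force: [0.4, -0.1, -0.6]
grip_width: 87.7
gripper_force: 0.0
```

Call:
{"op": "play_rows", "data": {"increments": [0,0,0,-0.035,-0.004,0,1,0,0,0,-0.035,-0.004,0,1,0,0,0,-0.035,-0.004,0,1,0,0,0,-0.035,-0.004,0,1,0,0,0,-0.035,-0.004,0,1]}}

```text
time_s: 21.8
eef_pos: [463.6, -81.7, 407.4]
ee_rot: [0.0, 0.707, 0.707, 0.0]
ft_force: [1.1, -0.8, -0.0]
grip_width: 87.8
gripper_force: 0.0
```

Call:
{"op": "play_rows", "data": {"increments": [0,0,0,-0.035,-0.004,0,1,0,0,0,-0.035,-0.004,0,1,0,0,0,-0.035,-0.004,0,1,0,0,0,0,0,0,1,0,0,0,0,0,0,1]}}

```text
time_s: 22.3
eef_pos: [451.8, -185.8, 407.2]
ee_rot: [-0.0, 0.708, 0.706, 0.0]
ft_force: [0.6, 0.7, -0.3]
grip_width: 87.7
gripper_force: 0.0
```

```bash
python3 - <<'E'
from look import *
(T,S),s=shot("p2")
X=(486.5,116.3,152);r=[]
for c in(T,S):
    p,n,_=cent(c["im"],tuple(proj(X,c).round().astype(int)),5,(130,60,50),(175,255,255));r.append(p)
    print(p,n,proj(X,c).round(1),None if p is None else ray_at(p,152,c).round(1))
if r[0] is not None and r[1] is not None: print(" tri",tri(r[0],T,r[1],S).round(1))
crop(T,proj((488,116,100),T),30,6,"pics/a.png");crop(S,proj((488,116,100),S),30,6,"pics/b.png")
cv2.imwrite("pics/p2.png",np.hstack([cv2.imread("pics/a.png"),cv2.imread("pics/b.png")]))
E
```

```text
t 22.4 [ 452.1 -184.1  407.4] [-1.000e-04  7.069e-01  7.073e-01  2.000e-04] [-0.6  0.1 -0.2] 87.78876298421467
[257.13114754 204.98360656] 61 [257.1 204.7] [485.7 116.2 152. ]
[257. 189.] 17 [256.9 189.1] [486.8 115.8 152. ]
 tri [485.6 116.3 152.9]
```

View pics/p2.png

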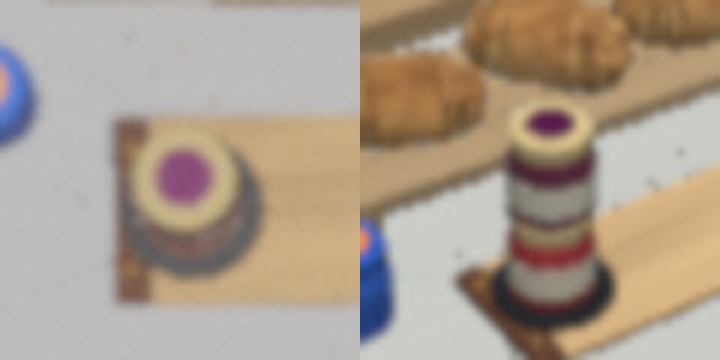

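The purple jar sits squarely on the red, with its sticker at (183,178) and triangulation giving (485.6,116.3,153). Next is the shaker.

Call:
{"op": "play_rows", "data": {"increments": [0,0,0,-0.035,-0.004,0,1,0,0,0,-0.035,-0.004,0,1,0,0,0,-0.035,-0.005,0,1,0,0,0,-0.035,-0.005,0,1,0,0,0,-0.035,-0.005,0,1]}}

```text
time_s: 22.9
eef_pos: [429.4, -360.1, 407.6]
ee_rot: [0.0, 0.706, 0.708, 0.0]
ft_force: [-0.3, 0.4, 0.1]
grip_width: 87.7
gripper_force: 0.0
```

Call:
{"op": "play_rows", "data": {"increments": [0,0,0,-0.0169,0,0.02,1,0,0,0,0,0,0.02,1,0,0,0,0,0,0.02,1,0,0,0,0,0,0,1,0,0,0,0,0,0,1]}}

```text
time_s: 23.4
eef_pos: [429.5, -376.1, 347.8]
ee_rot: [-0.0, 0.707, 0.707, 0.0]
ft_force: [-0.4, 0.5, -0.0]
grip_width: 87.7
gripper_force: 0.0
```

Call:
{"op": "play_rows", "data": {"increments": [0,0,0,0,0,0.02,1,0,0,0,0,0,0.03,1,0,0,0,0,0,0.03,1,0,0,0,0,0,0.02,1,0,0,0,0,0,0.01,1]}}

```text
time_s: 23.9
eef_pos: [429.2, -376.7, 237.0]
ee_rot: [-0.0, 0.707, 0.707, 0.0]
ft_force: [-0.7, 0.2, 0.6]
grip_width: 87.9
gripper_force: 0.0
```

Call:
{"op": "play_rows", "data": {"increments": [0,0,0,0,0,0,1,0,0,0,0,0,0,0.8,0,0,0,0,0,0,0.65,0,0,0,0,0,0,0.5,0,0,0,0,0,0,0.4]}}

```text
time_s: 24.4
eef_pos: [429.0, -377.3, 238.2]
ee_rot: [0.001, 0.707, 0.707, 0.0]
ft_force: [1.4, -0.2, 1.1]
grip_width: 59.3
gripper_force: 0.9
```

Call:
{"op": "play_rows", "data": {"increments": [0,0,0,0,0,0,0.3,0,0,0,0,0,0,0.3,0,0,0,0,0,0,0.3,0,0,0,0,0,0,0.3,0,0,0,0,0,0,0.3]}}

```text
time_s: 24.9
eef_pos: [429.2, -377.4, 238.1]
ee_rot: [0.001, 0.707, 0.707, 0.0]
ft_force: [-0.2, -0.3, 6.4]
grip_width: 58.0
gripper_force: 20.0
```

```bash
python3 - <<'E'
from look import *
(T,S),s=shot("s1");print(s["gripper_force"])
crop(S,proj((429,-376,60),S),30,10,"pics/s1.png")
E
```

```text
t 25.0 [ 429.2 -377.3  238.1] [7.000e-04 7.075e-01 7.068e-01 0.000e+00] [0.4 0.  6.5] 58.15367014990898
20.031466204673052
```

View pics/s1.png

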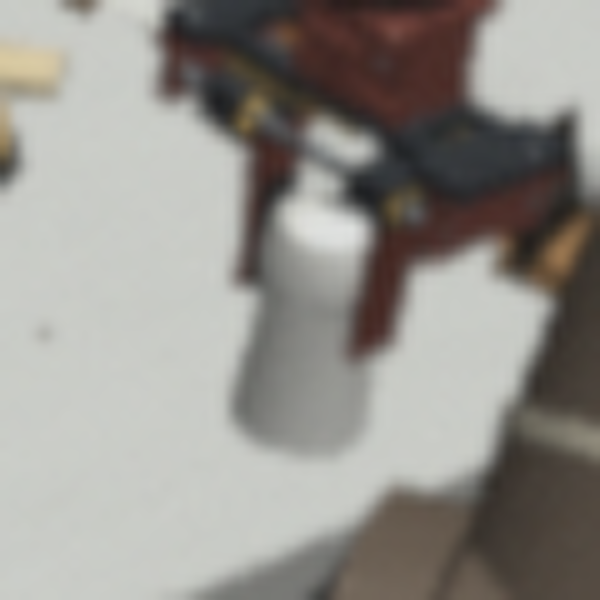

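The shaker is gripped upright at mid-body, near (310,300) in the crop. I'm lifting it and carrying it to the board centre.

Call:
{"op": "play_rows", "data": {"increments": [0,0,0,0,0,-0.01,0.3,0,0,0,0,0,-0.03,0.3,0,0,0,0,0,-0.04,0.3,0,0,0,0,0,-0.03,0.3,0,0,0,0.02,0.002,-0.01,0.3], "force": 25}}

```text
time_s: 25.5
eef_pos: [430.5, -359.2, 360.3]
ee_rot: [0.002, 0.709, 0.705, -0.0]
ft_force: [0.0, -0.5, -2.6]
grip_width: 58.0
gripper_force: 25.0
```

Call:
{"op": "play_rows", "data": {"increments": [0,0,0,0.03,0.005,0,0.3,0,0,0,0.035,0.0055,0,0.3,0,0,0,0.035,0.006,0,0.3,0,0,0,0.035,0.006,0,0.3,0,0,0,0.035,0.006,0,0.3]}}

```text
time_s: 26.0
eef_pos: [458.7, -184.8, 356.7]
ee_rot: [-0.001, 0.707, 0.707, -0.0]
ft_force: [0.3, 0.0, -2.0]
grip_width: 58.5
gripper_force: 25.0
```

Call:
{"op": "play_rows", "data": {"increments": [0,0,0,0.035,0.006,0,0.3,0,0,0,0.035,0.006,0,0.3,0,0,0,0.035,0.006,0,0.3,0,0,0,0.035,0.006,0,0.3,0,0,0,0.03,0.005,0,0.3]}}

```text
time_s: 26.5
eef_pos: [487.6, -14.6, 356.8]
ee_rot: [-0.001, 0.707, 0.707, -0.001]
ft_force: [-0.1, -0.1, -2.7]
grip_width: 58.1
gripper_force: 25.0
```

Call:
{"op": "play_rows", "data": {"increments": [0,0,0,0.012,0.001,0,0.3,0,0,0,0,0,0,0.3,0,0,0,0,0,0,0.3,0,0,0,0,0,0,0.3]}}

```text
time_s: 26.9
eef_pos: [489.3, -6.9, 357.0]
ee_rot: [-0.0, 0.708, 0.706, -0.001]
ft_force: [-1.1, -0.6, -2.4]
grip_width: 58.0
gripper_force: 25.0
```

Call:
{"op": "play_rows", "data": {"increments": [0,0,0,0.0115,0.0011,0.01,0.3,0,0,0,0,0,0.03,0.3,0,0,0,0,0,0.03,0.3,0,0,0,0,0,0.017,0.3,0,0,0,0,0,0,0.3]}}

```text
time_s: 27.4
eef_pos: [489.7, 4.6, 268.2]
ee_rot: [-0.002, 0.708, 0.706, -0.002]
ft_force: [0.7, -0.7, -3.5]
grip_width: 57.7
gripper_force: 25.0
```

Call:
{"op": "play_rows", "data": {"increments": [0,0,0,0,0,0,0.3,0,0,0,0,0,0,0.3]}}

```text
time_s: 27.6
eef_pos: [491.2, 5.8, 271.4]
ee_rot: [0.001, 0.708, 0.706, 0.001]
ft_force: [-1.5, -0.0, -2.4]
grip_width: 58.2
gripper_force: 25.0
```

Call:
{"op": "play_rows", "data": {"increments": [0,0,0,-0.001,-0.0008,0.01,0.3,0,0,0,0,0,0.007,0.3,0,0,0,0,0,0.003,0.3,0,0,0,0,0,0.0015,0.3,0,0,0,0,0,0,0.3]}}

```text
time_s: 28.1
eef_pos: [489.7, 5.3, 250.0]
ee_rot: [0.0, 0.707, 0.707, -0.001]
ft_force: [-7.6, -2.3, 18.3]
grip_width: 57.7
gripper_force: 25.1
```

Call:
{"op": "play_rows", "data": {"increments": [0,0,0,0,0,0,0.3,0,0,0,0,0,0,0.3]}}

```text
time_s: 28.3
eef_pos: [489.6, 5.3, 250.0]
ee_rot: [0.0, 0.707, 0.707, -0.001]
ft_force: [-5.8, -1.2, 17.9]
grip_width: 58.2
gripper_force: 25.1
```

Contact reads 18 N. I'll ease off 0.5 mm, release, rise and retreat.

Call:
{"op": "play_rows", "data": {"increments": [0,0,0,0,0,-0.0005,0.3,0,0,0,0,0,0,0.68,0,0,0,0,0,0,0.75,0,0,0,0,0,0,0.9,0,0,0,0,0,0,1]}}

```text
time_s: 28.8
eef_pos: [490.1, 5.3, 249.3]
ee_rot: [-0.0, 0.707, 0.707, 0.0]
ft_force: [0.5, -0.2, -0.3]
grip_width: 78.0
gripper_force: 0.0
```

Call:
{"op": "play_rows", "data": {"increments": [0,0,0,0,0,0,1,0,0,0,0,0,-0.02,1,0,0,0,0,0,-0.03,1,0,0,0,0,0,-0.04,1,0,0,0,0,0,-0.04,1]}}

```text
time_s: 29.3
eef_pos: [489.7, 5.3, 380.4]
ee_rot: [-0.001, 0.707, 0.707, -0.0]
ft_force: [0.5, 0.2, 0.2]
grip_width: 88.1
gripper_force: 0.0
```

Call:
{"op": "play_rows", "data": {"increments": [0,0,0,0,0,-0.03,1,0,0,0,-0.03,-0.003,0,1,0,0,0,-0.035,-0.004,0,1,0,0,0,-0.035,-0.004,0,1,0,0,0,-0.035,-0.004,0,1]}}

```text
time_s: 29.8
eef_pos: [474.4, -131.0, 409.5]
ee_rot: [0.0, 0.707, 0.707, -0.0]
ft_force: [0.9, -0.3, 0.1]
grip_width: 87.7
gripper_force: 0.0
```

Call:
{"op": "play_rows", "data": {"increments": [0,0,0,-0.035,-0.004,0,1,0,0,0,-0.035,-0.004,0,1,0,0,0,-0.035,-0.004,0,1,0,0,0,-0.035,-0.004,0,1,0,0,0,-0.02,0,0,1]}}

```text
time_s: 30.3
eef_pos: [457.7, -292.7, 409.0]
ee_rot: [-0.0, 0.709, 0.706, -0.0]
ft_force: [0.8, -0.7, -0.3]
grip_width: 87.5
gripper_force: 0.0
```

```bash
python3 - <<'E'
from look import *
(T,S),s=shot("f")
t0=np.load("pics/top0.npz")["im"]
for nm,X,lo,hi in(("orange",(493,-104.4,86),(8,120,120),(22,255,255)),("purple",(486,116.3,152),(130,60,50),(175,255,255))):
    r=[cent(c["im"],tuple(proj(X,c).round().astype(int)),5,lo,hi)[0] for c in(T,S)]
    print(nm,tri(r[0],T,r[1],S).round(1))
P=cloud(T["d"],T).reshape(-1,3);q=P[(abs(P[:,0]-490)<50)&(abs(P[:,1]-5)<50)&(P[:,2]>100)];print("shaker top depth",q.mean(0),(q.max(0)+q.min(0))/2,len(q))
for nm,X in(("bun",(441,345,40)),("timer",(466,478,40)),("bell",(685,-383,30))):
    u,v=proj(X,T).astype(int);print(nm,np.abs(T["im"][v-14:v+14,u-14:u+14].astype(int)-t0[v-14:v+14,u-14:u+14]).mean())
a=[]
for c,n in((T,"a"),(S,"b")):
    u,v=proj((490,5,60),c).astype(int)
    a.append(cv2.resize(c["im"][v-32:v+32,u-55:u+55,::-1],None,fx=4.5,fy=4.5,interpolation=2))
cv2.imwrite("pics/f.png",np.vstack(a))
for z in(12,110,134):print(z,proj((490.4,5.8,z),T).round(1),proj((490.4,5.8,z),S).round(1), proj((490,5,60),T).astype(int),proj((490,5,60),S).astype(int))
E
```

```text
t 30.4 [ 458.1 -292.5  408.8] [-2.000e-04  7.090e-01  7.052e-01 -1.000e-04] [-0.1  0.  -0.4] 88.06189257321759
orange [ 492.7 -104.4   86.6]
purple [485.6 116.5 153. ]
shaker top depth [512.57469699  23.79519122 484.21811908] [500.73751888  14.74218038 498.96064432] 490
bun 4.508503401360544
timer 4.6875
bell 3.9642857142857144
12 [290.2 210.1] [279.8 207.7] [291 208] [280 198]
110 [291.5 206.1] [280.4 188.5] [291 208] [280 198]
134 [291.9 205.1] [280.6 183.5] [291 208] [280 198]
```

View pics/f.png

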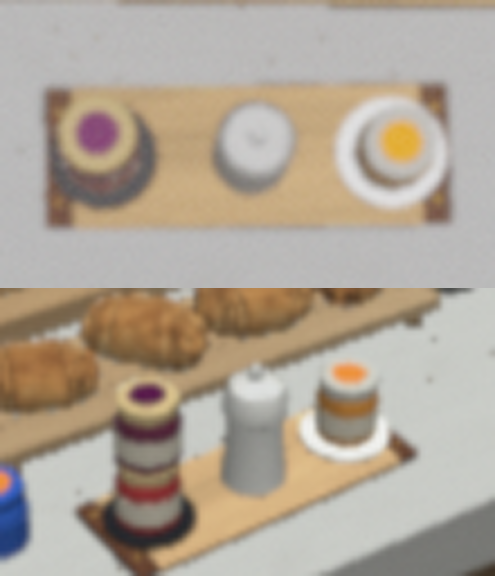

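The orange jar and the stack look right. The shaker may be a few mm off centre towards −y, with its spout at (258,139) in the top panel and (255,372) overall. I'll measure it by silhouette.

```bash
python3 - <<'E'
from h import *
from plant import imaging
from scipy.optimize import minimize
th=np.linspace(0,2*np.pi,24)
prof=[(0,30),(8,30),(40,27),(70,25),(85,28),(105,28),(112,24),(116,10)]
C={n:imaging.get_calibration(n) for n in("top","scene")}
def sil(x,y,z0,c,box,f=4):
    u0,v0,u1,v1=box;m=np.zeros(((v1-v0)*f,(u1-u0)*f),np.uint8)
    rings=[np.array([proj((x+r*np.cos(t),y+r*np.sin(t),z0+z),c) for t in th]) for z,r in prof]
    for a,b in zip(rings,rings[1:]):
        h=cv2.convexHull(np.vstack([a,b]).astype(np.float32))[:,0]
        cv2.fillConvexPoly(m,np.round((h-[u0,v0]+.5)*f*16-8).astype(np.int32),1,shift=4)
    return cv2.resize(m.astype(np.float32),(u1-u0,v1-v0),interpolation=cv2.INTER_AREA)
def fit(obs,x,y,z0,names):
    D={}
    for n in names:
        c=C[n];u,v=proj((x,y,60),c).astype(int);box=(u-16,v-20,u+16,v+20)
        a,b=[cv2.imread(f"pics/{n}_{k}.png").astype(int)[box[1]:box[3],box[0]:box[2]] for k in obs]
        d=np.abs(a-b).sum(2).astype(np.float32);D[n]=((d>45).astype(np.float32),box)
    def cost(p): return sum(np.abs(sil(p[0],p[1],z0,C[n],D[n][1])-D[n][0]).sum() for n in names)
    r=minimize(cost,(x,y),method="Nelder-Mead",options=dict(initial_simplex=[(x,y),(x+6,y),(x,y+6)],xatol=.2,fatol=.2))
    print(obs,names,r.x.round(1),r.fun,[D[n][0].sum() for n in names])
for ns in(("top","scene"),("top",),("scene",)): fit(("f","o2"),490,5,12,ns)
for ns in(("scene",),): fit(("f","o2"),429,-377,0,ns)
E
```

```text
('f', 'o2') ('top', 'scene') [488.    3.3] 137.0 [np.float32(294.0), np.float32(414.0)]
('f', 'o2') ('top',) [487.6   3.4] 23.8125 [np.float32(294.0)]
('f', 'o2') ('scene',) [488.3   3.3] 113.0625 [np.float32(414.0)]
('f', 'o2') ('scene',) [ 427.5 -374.1] 153.6875 [np.float32(402.0)]
```

The shaker is within about 3 mm of the midway spot and on the coaster line. Everything stands upright and released, and the bystanders haven't moved. I'm handing in.

```bash
python3 -c "
from plant import env
print(env.finish_job())"
```

```text
the job is handed in; nothing more can be done
None
```

The jam corner is set and handed in: the orange jar is on the white coaster, the purple jar is stacked on the red on the slate coaster (all within about 1 mm of centre), and the shaker is within about 3 mm of the midway spot; at about 30 s of the 112 s allowed, everything stood upright and released, and the bun, timer and bell had not moved.

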